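Lay out a stack of drive parts in their dishes

ROBOT

A 7-joint arm with a two-finger parallel gripper is mounted at the origin on a cart in front of the work surface, level with it; the furniture and walls round the work are solid. World frame = base frame: x ahead of the robot, y to its left, z up, the work surface at z = 0. Lengths are in m, angles in rad, forces in N, time in s.
With the tool pointing down it reaches from about 0.4 to 0.85 m from the base axis. Payload 4.5 kg.
Tool frame: the origin (TCP) lies on the centre line of the jaws, within the pads' length; the fingertips stand 25 mm ahead of it and the grasp point (between the pads) lies 6 mm ahead of it (env.finger_overhang is the distance from the TCP to the fingertips, in m); z points along the fingers, y is the line along which they close (so a half turn about z gives the same grasp; the last joint's range is limited). The gripper opens to 88 mm and grips with 3 to 60 N. Pads are 18 mm wide; open, the fingers measure 123 mm over their backs; the gripper's body (75 mm by 187 mm) begins 45 mm behind the grasp point.
Start: joints at [1.154, 0.689, -0.195, 1.565, 0.157, 0.902, -0.215], TCP at [0.272, -0.563, 0.264] pointing down, gripper open.
Joint ranges: [-3.01, 3.01], [-0.46, 2.08], [-1.47, 1.51], [0.13, 2.56], [-1, 4.14], [0.04, 2.09], [-2.66, 2.66]. Speed limits (rad/s): [2.57, 2.57, 3.14, 3.14, 3.14, 3.14, 3.14].

INTERFACE

Orientations are given as a unit quaternion [x, y, z, w].
In Python, from plant import env gives the robot as it stands.
- The arm moves only by the tool move_arm, never from a script. Its argument "deltas" is a list that holds one entry, the list of rows, each a list of 7 numbers: the shift along the tool's x, y, z scaled (see below), then the turn, a rotation vector about the tool's x, y, z scaled (see below), then the gripper command: -1 is shut, 1 is fully open, values between are in proportion. A call has exactly 8 rows; each row is the pose to reach, as a shift and turn from the pose commanded when the call began, along the tool's axes at that moment, turning the shorter way round; what a row does not reach only later rows make up. The controller multiplies each number of a shift by 0.75 m and each number of a turn by 180 degrees. A row lasts 1/8 s, in which the tool goes at most 62.5 mm and 10.7 degrees, less where a joint would pass 70% of its speed; a pose out of reach is approached as far as the arm can. A call with a number of a shift or a turn outside -1 to 1 is refused whole. A call with a gripper value outside its range is refused whole. The fingers move at their own pace and stop on an object; the grip force is fixed at half the most. Time passes only in rows, so rows that repeat a pose let the fingers close, or fill a call up. It gives the time, the measured TCP pose, the force, the opening and the grip force at its end, in the units of the state.
- env.state(): the state, without advancing time (a new reading comes with each control period).
- env.read_camera(name): name is "side" or "top"; returns (picture, depth): 384x512x3 uint8, blue, green, red; 384x512 float32, m along the optical axis (not along the pixel's ray), 0 where there is no reading.
- env.calibration(name): a dict with "intrinsics" (3x3 intrinsics, pixels), "D" ([k1, k2, p1, p2, k3] as OpenCV has them; the pictures are not rectified), "R" (3x3) and "t" (3): a world point X has camera coordinates R X + t. Camera axes: x right, y down, z forward; pixel columns grow to the right and rows downward; lengths in m; the calibration is good to about 2 mm. A picture is of the moment at which its call begins. calibration takes no time and is no camera call.
- env.finish_job(): hands the job in; it is judged then, once.
Trained networks look in the newest picture that a camera, given by its name, has taken for a name from the list of things; names that differ only in an ending like _2 or _b are one class to them, and where a whole thing is asked for, a point or a joint stands for the part that bears it (a point fixed in the world has none). Each returns a list of dicts, best first, with "p" (0 to 1); they miss things now and then, are a little off and sometimes report something else, mostly with a low value. They report only what shows in the picture. A call takes as long as a camera call. They do not tell look-alikes from the thing itself.
- env.spot_in(camera, name): "box" ([left, top, right, bottom] in pixels, round what is visible of it).
- env.cut_out(camera, name): "region" (384x512 bool, what is visible of it) and "box" ([left, top, right, bottom] in pixels, round what is visible of it).
- env.place_of(camera, name): "xy" ([column, row] in pixels: a listed point, or the origin of a listed thing).
The state is a dict: "time": time; "qpos": joint angles; "qd": joint speeds; "joint_efforts": joint torques, N m; "position": TCP position; "ee_rot": TCP orientation; "ft_force": force on the tool from outside, world axes, zero at the start; "ft_torque": the same for the moment, N m; "grip_width": opening from 0.0 (shut) to 1.0 (fully open); "grip_force": force on a finger pad.
Only numpy, scipy, OpenCV 4.12 (cv2) and the standard library are available. Lean on these libraries where they do the work, as an engineer would, in place of code of your own. Each camera call takes 0.05 s, during which the arm holds its last target. There are 200 camera calls.

TASK

Take the stack of drive parts apart from the top and set each part flat in its own dish by size, the same way up as it stood: the hexagon nut in the smallest dish, the plain bushing in the next larger, the gear in the second largest and the pulley in the largest. Do not tip any part over, and leave the tape measure and the pipe elbow where they are.

Things in the scene. Friction and masses are not known exactly. Their poses are not given: they have to be found in the camera images.
- pulley_mid (a point): Belt pulley, the bottom part of the stack and the widest: plain grey disc 68 mm in diameter, 28 mm high, with a belt groove round its side from 5 to 10 mm above its underside (smooth rim above that), about 0.25 kg. Stands on the bench. Point at its centre, half-way up (14 mm above its underside); z is its axis, up.
- gear_mid (a point): Toothed spur gear on top of the pulley: steel, 54 mm in diameter over the teeth, 24 mm high, about 0.18 kg; can be gripped over the teeth at any yaw. Point at its centre, half-way up (12 mm); z is its axis, up.
- bushing_mid (a point): Plain smooth round bushing on top of the gear: 42 mm in diameter, 24 mm high, about 0.12 kg. Point at its centre, half-way up (12 mm); z is its axis, up.
- nut_mid (a point): Hexagon nut on top of the stack: 27 mm across flats, 31 mm across corners, 22 mm high, about 0.08 kg. Point at its centre, half-way up (11 mm); z is its axis, up; its x axis is square to a pair of flats (the others at 60 and 120 degrees from it). The four parts simply lie on one another, up to 4 mm off-centre each, the nut's top 98 mm above the bench.
- dish_a: Fixed round shallow dark metal dish, the largest of the four: flat inner floor 84 mm across, wall leaning slightly outward, rim 94 mm across outside and 9 mm above the bench, floor 3 mm above the bench. Origin at the centre of its underside on the bench, z up. Place for the pulley.
- dish_b: Fixed round shallow dark metal dish, the second largest of the four: flat inner floor 70 mm across, wall leaning slightly outward, rim 80 mm across outside and 9 mm above the bench, floor 3 mm above the bench. Origin at the centre of its underside on the bench, z up. Place for the gear.
- dish_c: Fixed round shallow dark metal dish, the third largest of the four: flat inner floor 58 mm across, wall leaning slightly outward, rim 68 mm across outside and 9 mm above the bench, floor 3 mm above the bench. Origin at the centre of its underside on the bench, z up. Place for the bushing.
- dish_d: Fixed round shallow dark metal dish, the smallest of the four: flat inner floor 48 mm across, wall leaning slightly outward, rim 58 mm across outside and 9 mm above the bench, floor 3 mm above the bench. Origin at the centre of its underside on the bench, z up. Place for the nut.
- tape_measure: Yellow pocket tape measure, loose, standing upright on its edge, 38 x 84 x 64 mm high. Bystander: leave it where it is. Origin at the centre of its underside.
- pipe_elbow: Grey pipe elbow, loose, lying on its side, 67 x 59 x 34 mm high. Bystander: leave it where it is. Origin at the centre of its underside.
Things that resemble listed ones, but are neither listed nor needed, are in the scene too. Leave any blue or pink look-alike of the dish_c alone.

How it is judged:
At the end, for the whole second after the job is handed in: Nut, bushing, gear and pulley each lie flat (within 0.12 rad) and the same way up on the floor of their own dish (centre within 13 mm of the dish's centre, height within 4 mm), released and at rest; the tape measure and the pipe elbow are within 30 mm of where they stood (horizontal distance between pulley_mid and dish_a below 0.013 m and z of pulley_mid in the frame of dish_a between 0.013 and 0.021 m and angle between each of pulley_mid, gear_mid, bushing_mid, nut_mid's own z axis and vertical below 0.12 rad and linear speed of each of pulley, gear, bushing, nut below 0.02 m/s and horizontal distance between gear_mid and dish_b below 0.013 m and z of gear_mid in the frame of dish_b between 0.011 and 0.019 m and horizontal distance between bushing_mid and dish_c below 0.013 m and z of bushing_mid in the frame of dish_c between 0.011 and 0.019 m and horizontal distance between nut_mid and dish_d below 0.013 m and z of nut_mid in the frame of dish_d between 0.01 and 0.018 m and distance of each of tape_measure, pipe_elbow from where it was at the start of the episode below 0.03 m); the robot touches nothing.
It fails at once if a part was tipped over (more than 0.8 rad) (angle between any of pulley_mid, gear_mid, bushing_mid, nut_mid's own z axis and vertical above 0.8 rad).
It fails at once if the tape measure or the pipe elbow was moved more than 30 mm (distance of any of tape_measure, pipe_elbow from where it was at the start of the episode above 0.03 m).
It also fails if it takes over 128 s, if anything falls off the work surface, if the arm or the gripper's body presses on something with over 40 N, if the wrist force passes 120 N, or if a joint passes its speed limit or range.

## Working session

There is one attempt and no reset: what is moved stays moved. The work goes in short steps, Python scripts to look and compute and a tool call to move; the robot and the scene stay as the last step left them, time stands still between calls to the robot, and variables do not carry over. Pictures are saved under pics/ and viewed, at most 14 in all, crops included, and the job is handed in when it is done.

Besides the shell and the picture viewer there is one more tool, called after "Emit:" in YAML: its name, and indented under it one key for each argument. move_arm: Moves the arm, as the interface text tells. Its arguments: {"type":"object","properties":{"deltas":{"type":"array","items":{"type":"array","items":{"type":"array","items":{"type":"number","minimum":-1,"maximum":1}}}}},"required":["deltas"]}

```bash
mkdir -p pics; ls; python3 - <<'E'
from plant import env
import cv2,numpy as np
for n in ("top","side"):
    p,d=env.read_camera(n); cv2.imwrite(f"pics/{n}0.png",p); np.save(f"pics/{n}0.npy",d)
    c=env.calibration(n); print(n,{k:np.round(v,4).tolist() for k,v in c.items()})
s=env.state(); print({k:np.round(v,3).tolist() for k,v in s.items()})
print(env.finger_overhang)
E
```

```text
pics
top {'intrinsics': [[391.5173, 0.0, 250.498], [0.0, 391.5173, 188.1922], [0.0, 0.0, 1.0]], 'D': [-0.0982, 0.0, 0.0, 0.0, 0.0], 'R': [[0.0234, -0.9997, -0.0113], [-0.9952, -0.0222, -0.0955], [0.0952, 0.0135, -0.9954]], 't': [-0.0509, 0.4856, 0.9551]}
side {'intrinsics': [[455.3461, 0.0, 256.4901], [0.0, 455.3461, 189.2718], [0.0, 0.0, 1.0]], 'D': [-0.1639, 0.0, 0.0, 0.0, 0.0], 'R': [[0.9669, -0.2543, -0.0199], [-0.115, -0.3647, -0.924], [0.2278, 0.8957, -0.3819]], 't': [-0.475, 0.096, 1.1378]}
{'time': 0.1, 'qpos': [1.154, 0.69, -0.195, 1.566, 0.157, 0.903, -0.215], 'qd': [0.0, -0.002, -0.0, -0.003, -0.0, 0.0, -0.001], 'joint_efforts': [-0.003, -52.849, -1.272, -15.383, -0.053, 0.002, 0.0], 'position': [0.272, -0.562, 0.263], 'ee_rot': [0.975, 0.224, -0.0, -0.001], 'ft_force': [-0.228, 0.051, 0.231], 'ft_torque': [-0.012, 0.015, 0.025], 'grip_force': 0.0, 'grip_width': 1.002}
0.025
```

View pics/top0.png

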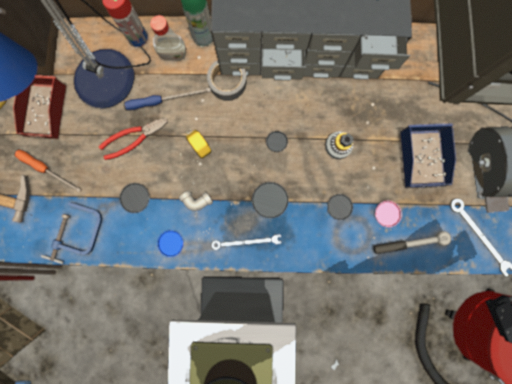

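View pics/side0.png

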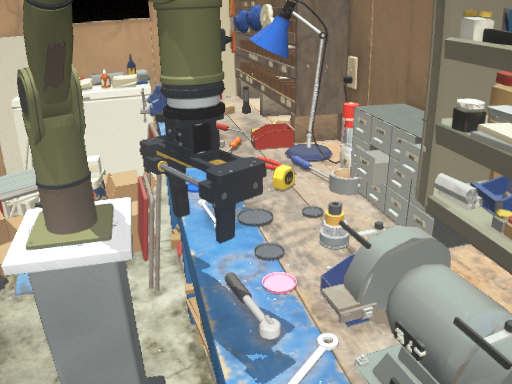

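Top view: dishes by apparent size are a (270,200), b (135,198), c (340,207) and d (277,141). The stack is at (340,145), the tape at (199,144), the elbow at (196,201), and the blue and pink decoys at (170,243) and (388,214). The side view shows the arm at left, clear of the stack at (334,225).

```bash
cat > h.py <<'E'
from plant import env
import cv2,numpy as np
def ray(cam,uv,z):
    c=env.calibration(cam);K,D,R,t=[np.array(c[k],float) for k in("intrinsics","D","R","t")]
    n=cv2.undistortPoints(np.array(uv,float).reshape(-1,1,2),K,D)[:,0]
    d=np.c_[n,np.ones(len(n))]@R; o=-R.T@t
    return o+d*((z-o[2])/d[:,2])[:,None]
def proj(cam,X):
    c=env.calibration(cam);K,D,R,t=[np.array(c[k],float) for k in("intrinsics","D","R","t")]
    return cv2.projectPoints(np.array(X,float).reshape(-1,1,3),cv2.Rodrigues(R)[0],t,K,D)[0][:,0]
E
python3 - <<'E'
from h import *
p,d=env.read_camera("top"); 
g=cv2.cvtColor(p,cv2.COLOR_BGR2GRAY)
for n in "a":
    for r in env.cut_out("top","dish_"+n):
        m=r["region"]; v,u=np.nonzero(m); w=ray("top",np.c_[u,v],.009)
        print(round(r["p"],2),np.round(r["box"],0), w.mean(0).round(4), "diam",(2*np.sqrt(np.ptp(w[:,0])*np.ptp(w[:,1]))/2).round(4), p[m].mean(0).round())
Z=dict(nut_mid=.087,bushing_mid=.064,gear_mid=.040,pulley_mid=.014)
p2,_=env.read_camera("side")
for cam in("top","side"):
  for n,z in Z.items():
    print(cam,n,[(round(r["p"],2),np.round(r["xy"],1).tolist(),ray(cam,[r["xy"]],z)[0].round(4).tolist()) for r in env.place_of(cam,n)[:2]])
for cam in("top","side"):
  for n in("nut_mid","bushing_mid","gear_mid","pulley_mid"):
    for r in env.cut_out(cam,n)[:1]: print(cam,n,r["p"],r["box"],r["region"].sum())
a=cv2.resize(p[120:170,310:370],None,fx=6.5,fy=6.5,interpolation=cv2.INTER_CUBIC)
b=cv2.resize(p2[192:257,300:370],None,fx=5.5,fy=5,interpolation=cv2.INTER_CUBIC)
o=np.zeros((360,800,3),np.uint8);o[:a.shape[0],:390]=a[:,:390];o[:b.shape[0],400:400+b.shape[1]]=b;cv2.imwrite("pics/stack.png",o)
E
```

```text
0.76 [160. 230. 185. 258.] [0.3446 0.1608 0.009 ] diam 0.0687 [220. 126.  70.]
0.72 [256. 187. 288. 220.] [ 0.4592 -0.0894  0.009 ] diam 0.0865 [110. 112. 109.]
0.68 [267. 135. 289. 153.] [ 0.6095 -0.1029  0.009 ] diam 0.0533 [100. 103. 102.]
0.65 [121. 182. 149. 212.] [0.457  0.2573 0.009 ] diam 0.0756 [101. 103. 101.]
0.59 [322. 196. 356. 223.] [ 0.445  -0.2658  0.009 ] diam 0.0649 [106. 108. 106.]
top nut_mid [(0.6, [344.9, 139.0], [0.6027, -0.2619, 0.087])]
top bushing_mid [(0.61, [339.2, 139.7], [0.6059, -0.2532, 0.064])]
top gear_mid [(0.65, [344.4, 143.4], [0.6023, -0.2714, 0.04])]
top pulley_mid [(0.64, [340.1, 143.3], [0.608, -0.2662, 0.014])]
side nut_mid [(0.67, [331.4, 207.6], [0.5979, -0.2577, 0.087]), (0.41, [335.2, 224.9], [0.5715, -0.3384, 0.087])]
side bushing_mid [(0.54, [329.1, 215.9], [0.596, -0.2517, 0.064])]
side gear_mid [(0.64, [334.7, 226.5], [0.6069, -0.261, 0.04])]
side pulley_mid [(0.77, [333.5, 235.3], [0.6081, -0.2548, 0.014])]
top nut_mid 0.52 [339.1, 133.4, 352.4, 143.3] 139
top bushing_mid 0.68 [332.5, 133.2, 346.9, 150.9] 81
top gear_mid 0.62 [332.6, 134.3, 352.4, 153.9] 123
top pulley_mid 0.47 [324.0, 136.4, 350.1, 158.9] 186
side nut_mid 0.57 [327.7, 197.3, 338.2, 216.1] 163
side bushing_mid 0.54 [324.3, 211.4, 344.5, 223.1] 183
side gear_mid 0.71 [322.4, 222.1, 347.8, 232.2] 193
```

View pics/stack.png

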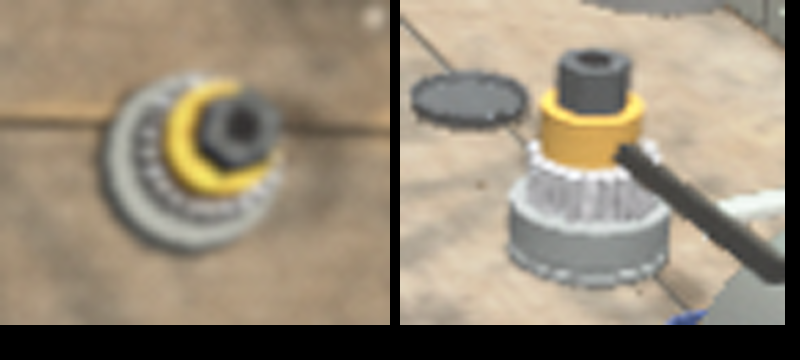

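```bash
cat > fit.py <<'E'
from h import *
from scipy.optimize import minimize
S=8
def cov(cam,win,x,y,z0,z1,r,yaw=None):
    a=np.linspace(0,2*np.pi,48,endpoint=False) if yaw is None else yaw+np.pi/6+np.arange(6)*np.pi/3
    P=np.vstack([np.c_[x+r*np.cos(a),y+r*np.sin(a),np.full(len(a),z)] for z in(z0,z1)])
    u0,v0,w,h=win
    q=(proj(cam,P)-[u0,v0]+.5)*S
    m=np.zeros((h*S,w*S),np.float32)
    cv2.fillPoly(m,[cv2.convexHull(q.astype(np.float32)).astype(np.int32)],1)
    return cv2.GaussianBlur(cv2.resize(m,(w,h),interpolation=cv2.INTER_AREA),(0,0),.6)
E
python3 - <<'E'
from fit import *
T=cv2.imread("pics/top0.png").astype(float);Sd=cv2.imread("pics/side0.png").astype(float)
W={"top":(315,120,50,50),"side":(310,190,50,60)}
def crop(I,w):return I[w[1]:w[1]+w[3],w[0]:w[0]+w[2]]
I={"top":crop(T,W["top"]),"side":crop(Sd,W["side"])}
# nut
def nutobs(i):return np.clip((150-i[:,:,2])/75,0,1)
def yel(i):return np.clip((i[:,:,2]-i[:,:,0]-70)/80,0,1)
ref={}
for cam in I:
    x,y=(.602,-.262)
    o=nutobs(I[cam]); sel=cov(cam,W[cam],x,y,.07,.1,.026)>.3; o=o*sel
    res=[]
    for yaw in np.radians(np.arange(0,60,5)):
        f=lambda q:((cov(cam,W[cam],q[0],q[1],.077,.098,.0156,yaw)-o)**2).sum()
        r=minimize(f,(x,y),method="Nelder-Mead",options=dict(initial_simplex=[(x,y),(x+.006,y),(x,y+.006)],xatol=2e-4))
        res.append((r.fun,np.degrees(yaw).round(),*r.x.round(4)))
    print(cam,"nut");[print("  ",np.round(r,4)) for r in sorted(res)[:12]]
    best=min(res); n=cov(cam,W[cam],best[2],best[3],.077,.098,.0156,np.radians(best[1]))
    o=yel(I[cam])
    f=lambda q:((cov(cam,W[cam],q[0],q[1],.053,.076,.021)*(1-n)-o)[cov(cam,W[cam],.603,-.26,.05,.1,.032)>.2]**2).sum()
    r=minimize(f,(x,y),method="Nelder-Mead",options=dict(initial_simplex=[(x,y),(x+.006,y),(x,y+.006)],xatol=2e-4))
    print(cam,"bushing",r.fun,r.x.round(4))
# depth sanity
d=np.load("pics/top0.npy");print(d[136:144,342:352].round(3).min(), d[160:165,330:335].mean())
from scipy.spatial.transform import Rotation as R
print(R.from_quat(env.state()["ee_rot"]).as_matrix().round(3))
E
```

```text
top nut
   [36.8023 45.      0.601  -0.2655]
   [36.8562 40.      0.6011 -0.2655]
   [37.5067 50.      0.6005 -0.265 ]
   [37.5095 35.      0.6009 -0.2649]
   [37.7397 30.      0.6006 -0.2653]
   [38.349  25.      0.6007 -0.2651]
   [38.3623 55.      0.6007 -0.2655]
   [38.478   0.      0.601  -0.2649]
   [38.6733  5.      0.601  -0.2653]
   [38.9186 20.      0.6007 -0.2649]
   [38.933  10.      0.6007 -0.2654]
   [39.0064 15.      0.6007 -0.2647]
top bushing 35.18512082609895 [ 0.6045 -0.2656]
side nut
   [29.4658 35.      0.6032 -0.2631]
   [30.8643 40.      0.6033 -0.2623]
   [31.3071 30.      0.6034 -0.2638]
   [33.1987 45.      0.6033 -0.2624]
   [33.3921 25.      0.6039 -0.2633]
   [35.2828 20.      0.6041 -0.2629]
   [35.9012 50.      0.604  -0.2625]
   [37.3316 15.      0.6039 -0.2629]
   [37.4613 55.      0.604  -0.2629]
   [37.9349 10.      0.6045 -0.2623]
   [37.9678  0.      0.6045 -0.2628]
   [39.0883  5.      0.6033 -0.2633]
side bushing 46.85407739149055 [ 0.6082 -0.2534]
0.907 1.006557
[[ 0.9    0.436  0.   ]
 [ 0.436 -0.9   -0.   ]
 [-0.     0.    -1.   ]]
```

```bash
cat > go.py <<'E'
# usage: go.py x,y,z[,yaw_of_tool_y_deg] ... -> shift/turn numbers from current pose (all relative to it)
import sys; from h import *
from scipy.spatial.transform import Rotation as Ro
s=env.state(); R=Ro.from_quat(s["ee_rot"]); p=np.array(s["position"])
def down(yaw):
    y=np.array([np.cos(yaw),np.sin(yaw),0]);z=np.array([0,0,-1.]);return Ro.from_matrix(np.c_[np.cross(y,z),y,z])
print("t",round(s["time"],2),"pos",p.round(4),"yaw_y",np.degrees(np.arctan2(*R.as_matrix()[1::-1,1])).round(1),"w",round(s["grip_width"]*88,1),"gf",round(s["grip_force"],1),"F",np.round(s["ft_force"],1))
for a in sys.argv[1:]:
    v=[float(k) for k in a.split(",")]
    d=R.inv().apply(np.array(v[:3])-p)/.75
    t=(R.inv()*down(np.radians(v[3]))).as_rotvec()/np.pi if len(v)>3 else np.zeros(3)
    print(a,d.round(4).tolist(),t.round(4).tolist())
E
python3 go.py .602,-.264,.2,-80
```

```text
t 1.05 pos [ 0.2723 -0.5626  0.2638] yaw_y -64.2 w 87.8 gf 0.0 F [ 0.2 -0.1  0.2]
.602,-.264,.2,-80 [0.5691, -0.1668, 0.085] [0.0, 0.0, 0.088]
```

Emit:
move_arm:
  deltas:
    - [[0.06, -0.018, 0, 0, 0, 0.01, 1], [0.14, -0.041, 0, 0, 0, 0.02, 1], [0.22, -0.064, 0.01, 0, 0, 0.035, 1], [0.3, -0.088, 0.02, 0, 0, 0.05, 1], [0.38, -0.111, 0.04, 0, 0, 0.06, 1], [0.46, -0.135, 0.06, 0, 0, 0.075, 1], [0.53, -0.155, 0.075, 0, 0, 0.085, 1], [0.569, -0.167, 0.085, 0, 0, 0.088, 1]]

```text
time: 2.05
position: [0.6047, -0.2594, 0.1992]
ee_rot: [0.996, 0.089, 0.001, -0.001]
ft_force: [-0.8, -0.4, -0.2]
grip_width: 1.001
grip_force: 0.0
```

```bash
python3 go.py .602,-.264,.112,-80
```

```text
t 2.05 pos [ 0.6047 -0.2594  0.1992] yaw_y -79.7 w 88.1 gf 0.0 F [-0.8 -0.4 -0.2]
.602,-.264,.112,-80 [-0.0048, 0.0056, 0.1163] [-0.0007, -0.0005, 0.0014]
```

Emit:
move_arm:
  deltas:
    - [[0, 0, 0.02, 0, 0, 0, 1], [0, 0, 0.06, 0, 0, 0, 0.5], [0, 0, 0.1, 0, 0, 0, 0], [0, 0, 0.117, 0, 0, 0, -0.2], [0, 0, 0.117, 0, 0, 0, -0.3], [0, 0, 0.117, 0, 0, 0, -1], [0, 0, 0.117, 0, 0, 0, -1], [0, 0, 0.117, 0, 0, 0, -1]]

```text
time: 3.05
position: [0.6025, -0.2641, 0.1134]
ee_rot: [0.996, 0.087, 0.001, 0.0]
ft_force: [-0.7, 0.1, 4.5]
grip_width: 0.316
grip_force: 30.0
```

```bash
python3 - <<'E'
from h import *
p,_=env.read_camera("side"); cv2.imwrite("pics/g1.png",cv2.resize(p[130:280,240:440],None,fx=4,fy=4))
E
python3 go.py .602,-.264,.22,-80 .6095,-.103,.22,-80
```

```text
t 3.1 pos [ 0.6025 -0.2642  0.1135] yaw_y -80.0 w 27.8 gf 30.0 F [-0.8  0.1  5.2]
.602,-.264,.22,-80 [-0.0004, -0.0002, -0.1421] [0.0003, -0.0005, -0.0001]
.6095,-.103,.22,-80 [0.0467, -0.2099, -0.1422] [0.0003, -0.0005, -0.0001]
```

View pics/g1.png

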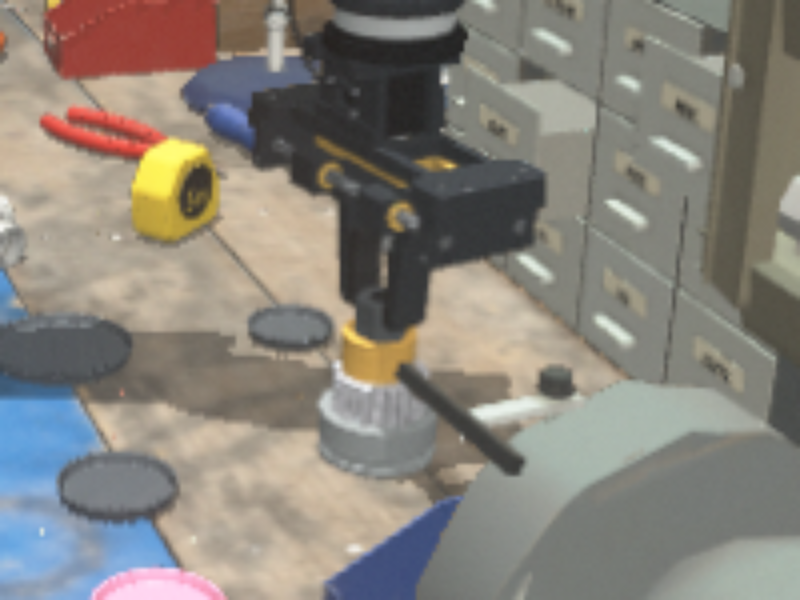

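The side view shows the nut between both fingers at crop (385,315), with the stack undisturbed below it. I'll cross-check the dishes in this picture, then carry on.

Emit:
move_arm:
  deltas:
    - [[0, 0, -0.02, 0, 0, 0, -1], [0, 0, -0.05, 0, 0, 0, -1], [0, 0, -0.1, 0, 0, 0, -1], [0.007, -0.03, -0.135, 0, 0, 0, -1], [0.022, -0.1, -0.14, 0, 0, 0, -1], [0.037, -0.17, -0.14, 0, 0, 0, -1], [0.045, -0.205, -0.14, 0, 0, 0, -1], [0.0467, -0.21, -0.14, 0, 0, 0, -1]]

```text
time: 4.1
position: [0.6094, -0.0998, 0.2179]
ee_rot: [0.996, 0.089, 0.0, -0.001]
ft_force: [-0.2, -1.3, -0.5]
grip_width: 0.325
grip_force: 30.0
```

```bash
python3 - <<'E'
from fit import *
T=cv2.imread("pics/top0.png"); Sd=cv2.imread("pics/side0.png")
p,_=env.read_camera("side"); tp,_=env.read_camera("top")
for r in env.cut_out("side","dish_a"):
    v,u=np.nonzero(r["region"]); w=ray("side",np.c_[u,v],.008)
    print(round(r["p"],2),np.round(r["box"]),((w.max(0)+w.min(0))/2).round(4),np.ptp(w,axis=0).round(3))
# dark blob segmentation in initial top picture
sat=T.max(2).astype(int)-T.min(2); m=((T.max(2)<130)&(sat<22)).astype(np.uint8)
n,l,st,ce=cv2.connectedComponentsWithStats(cv2.morphologyEx(m,cv2.MORPH_OPEN,np.ones((3,3))))
for k,(u,v) in dict(a=(270,200),b=(135,198),c=(340,207),d=(277,141)).items():
    i=l[v,u]; q=np.argwhere(l==i)[:,::-1]; w=ray("top",q,.008); print(k,st[i],w.mean(0).round(4),np.ptp(w,axis=0).round(3))
# bushing refit, top
W=(315,120,50,50); I=tp[120:170,315:365].astype(float); o=np.clip((I[:,:,2]-I[:,:,0]-70)/80,0,1)
f=lambda q:((cov("top",W,q[0],q[1],.053,.076,.021)-o)**2).sum()
print(minimize(f,(.604,-.262),method="Nelder-Mead",options=dict(initial_simplex=[(.604,-.262),(.61,-.262),(.604,-.256)],xatol=2e-4)))
cv2.imwrite("pics/t2.png",cv2.resize(tp[90:240,250:410],None,fx=4,fy=4))
E
python3 go.py .6095,-.103,.0415,-80
```

```text
0.94 [260. 271. 298. 293.] [ 0.4351 -0.3896  0.008 ] [0.066 0.075 0.   ]
0.87 [237. 209. 274. 229.] [ 0.4642 -0.0912  0.008 ] [0.094 0.104 0.   ]
0.81 [253. 240. 284. 259.] [ 0.4497 -0.2693  0.008 ] [0.065 0.075 0.   ]
0.68 [299. 204. 324. 219.] [ 0.6121 -0.1071  0.008 ] [0.056 0.069 0.   ]
0.6 [185. 183. 207. 193.] [0.3476 0.1542 0.008 ] [0.064 0.084 0.   ]
0.47 [211. 170. 240. 177.] [0.4598 0.2515 0.008 ] [0.079 0.097 0.   ]
a [ 227  182   61   56 1617] [ 0.4395 -0.0654  0.008 ] [0.141 0.15  0.   ]
b [119 183  31  29 691] [0.4585 0.2582 0.008 ] [0.072 0.079 0.   ]
c [328 194  25  27 548] [ 0.4461 -0.267   0.008 ] [0.066 0.061 0.   ]
d [266 131  22  21 371] [ 0.6112 -0.1033  0.008 ] [0.053 0.054 0.   ]
       message: Optimization terminated successfully.
       success: True
        status: 0
           fun: 0.0031250000000000006
             x: [ 6.354e-01 -1.462e-01]
           nit: 19
          nfev: 52
 final_simplex: (array([[ 6.354e-01, -1.462e-01],
                       [ 6.354e-01, -1.460e-01],
                       [ 6.354e-01, -1.460e-01]]), array([ 3.125e-03,  3.125e-03,  3.125e-03]))
t 4.25 pos [ 0.6089 -0.1048  0.2175] yaw_y -80.1 w 28.4 gf 30.0 F [-0.6 -0.5 -0.4]
.6095,-.103,.0415,-80 [0.0012, -0.0027, 0.2347] [0.0006, 0.0, -0.0007]
```

View pics/t2.png

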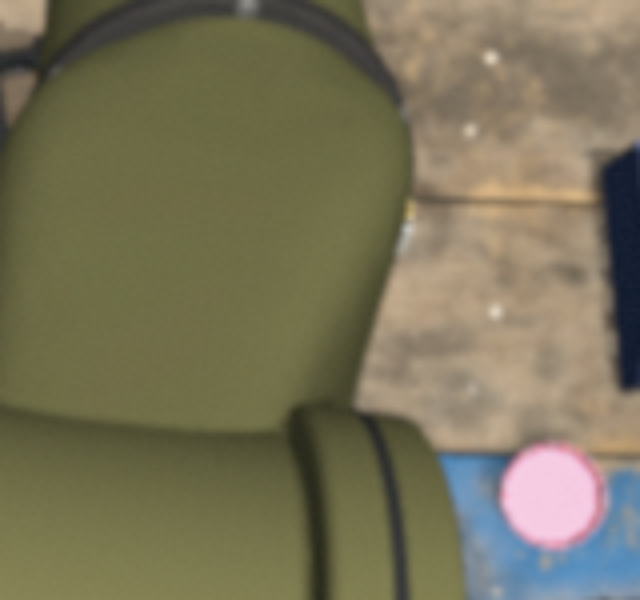

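The arm hides the stack and the small dish from the top camera. The dish positions from the two cameras agree within 5 mm, so I'll lower the nut.

Emit:
move_arm:
  deltas:
    - [[0.001, 0, 0.05, 0, 0, 0, -1], [0.002, 0.001, 0.12, 0, 0, 0, -1], [0.002, 0.001, 0.18, 0, 0, 0, -1], [0.002, 0.001, 0.215, 0, 0, 0, -1], [0.002, 0.001, 0.23, 0, 0, 0, -1], [0.002, 0.001, 0.235, 0, 0, 0, -1], [0.002, 0.001, 0.235, 0, 0, 0, -1], [0.002, 0.001, 0.235, 0, 0, 0, 0.1]]

```text
time: 5.25
position: [0.6115, -0.1035, 0.0422]
ee_rot: [0.996, 0.087, 0.001, 0.0]
ft_force: [0.4, -0.6, 1.0]
grip_width: 0.415
grip_force: 0.0
```

```bash
python3 go.py .611,-.104,.2 .606,-.261,.2 .606,-.261,.1,-80
```

```text
t 5.25 pos [ 0.6115 -0.1035  0.0422] yaw_y -80.0 w 36.5 gf 0.0 F [ 0.4 -0.6  1. ]
.611,-.104,.2 [-0.0004, 0.0008, -0.2104] [0.0, 0.0, 0.0]
.606,-.261,.2 [-0.0432, 0.2058, -0.2103] [0.0, 0.0, 0.0]
.606,-.261,.1,-80 [-0.0435, 0.2057, -0.077] [0.0003, -0.0007, -0.0001]
```

```bash
python3 go.py .611,-.104,.13 .45,.2,.24
```

```text
t 5.25 pos [ 0.6115 -0.1035  0.0422] yaw_y -80.0 w 36.5 gf 0.0 F [ 0.4 -0.6  1. ]
.611,-.104,.13 [-0.0006, 0.0007, -0.1171] [0.0, 0.0, 0.0]
.45,.2,.24 [-0.1414, -0.4356, -0.2644] [0.0, 0.0, 0.0]
```

Emit:
move_arm:
  deltas:
    - [[0, 0, 0, 0, 0, 0, 0.5], [0, 0, -0.05, 0, 0, 0, 0.6], [0, 0, -0.12, 0, 0, 0, 1], [-0.02, -0.06, -0.18, 0, 0, 0, 1], [-0.045, -0.14, -0.21, 0, 0, 0, 1], [-0.07, -0.22, -0.23, 0, 0, 0, 1], [-0.095, -0.295, -0.24, 0, 0, 0, 1], [-0.11, -0.35, -0.25, 0, 0, 0, 1]]

```text
time: 6.25
position: [0.4825, 0.1435, 0.2295]
ee_rot: [0.996, 0.088, 0.0, -0.0]
ft_force: [1.0, 0.0, -0.3]
grip_width: 1.002
grip_force: 0.0
```

```bash
python3 - <<'E'
from fit import *
tp,_=env.read_camera("top")
W=(315,120,50,50); I=tp[120:170,315:365].astype(float); o=np.clip((I[:,:,2]-I[:,:,0]-70)/80,0,1)
o[:]=cv2.morphologyEx(o,cv2.MORPH_CLOSE,cv2.getStructuringElement(2,(9,9)))
o*=cov("top",W,.604,-.262,.05,.08,.03)>.3
f=lambda q:((cov("top",W,q[0],q[1],.053,.076,.021)-o)**2).sum()
r=minimize(f,(.604,-.262),method="Nelder-Mead",options=dict(initial_simplex=[(.604,-.262),(.61,-.262),(.604,-.256)],xatol=2e-4));print(r.x,r.fun,o.sum())
cv2.imwrite("pics/t3.png",cv2.resize(tp[110:230,250:410],None,fx=5,fy=5,interpolation=cv2.INTER_CUBIC))
E
python3 go.py .605,-.264,.17
```

```text
[ 0.60336003 -0.26379154] 34.677125256233424 190.95
t 6.3 pos [0.4797 0.1509 0.2301] yaw_y -79.3 w 88.2 gf 0.0 F [-2.1  4.7 -0.4]
.605,-.264,.17 [0.0618, 0.5751, 0.0764] [0.0, 0.0, 0.0]
```

View pics/t3.png

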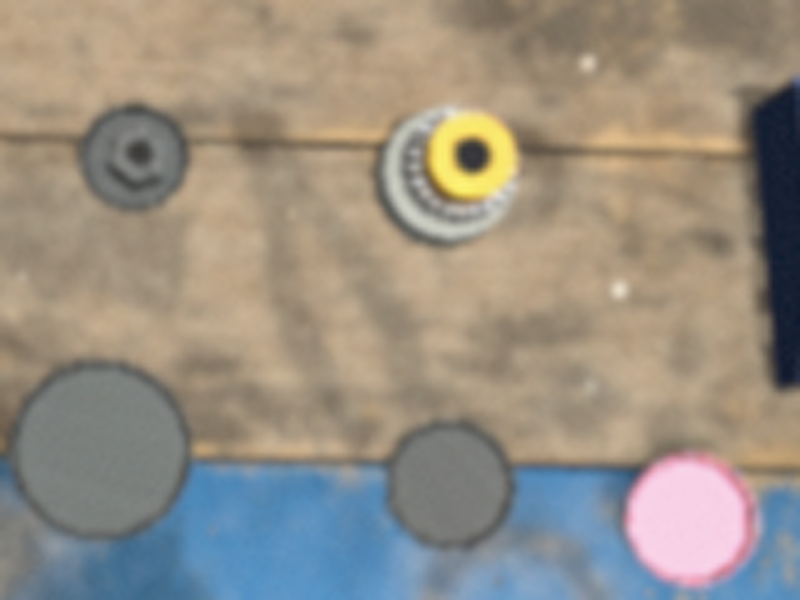

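The nut sits flat in dish d: hole at crop (139,152), dish centre (135,157). The bushing top is centred at crop (473,156), dish c at (450,485) and dish a at (102,450).

```bash
python3 - <<'E'
from h import *
for n,u,v,z in(("bush",344.2,140.8,.076),("a",270,199.6,.009),("c",339.6,206.6,.009),("d",276.6,141,.009),("nut",277.4,140,.025)): print(n,ray("top",[[u,v]],z).round(4))
E
python3 go.py .604,-.264,.17,-80 .604,-.264,.22,-80
```

```text
bush [[ 0.6008 -0.2627  0.076 ]]
a [[ 0.4601 -0.0895  0.009 ]]
c [[ 0.4462 -0.266   0.009 ]]
d [[ 0.6111 -0.1037  0.009 ]]
nut [[ 0.6102 -0.1048  0.025 ]]
t 6.3 pos [0.4797 0.1509 0.2301] yaw_y -79.3 w 88.2 gf 0.0 F [-2.1  4.7 -0.4]
.604,-.264,.17,-80 [0.0605, 0.5749, 0.0764] [-0.0021, -0.0001, 0.0037]
.604,-.264,.22,-80 [0.0605, 0.5744, 0.0097] [-0.0021, -0.0001, 0.0037]
```

Emit:
move_arm:
  deltas:
    - [[0.004, 0.04, 0, 0, 0, 0, 1], [0.012, 0.11, 0, 0, 0, 0, 1], [0.02, 0.19, 0, 0, 0, 0, 1], [0.028, 0.27, 0, 0, 0, 0, 1], [0.037, 0.35, 0.01, 0, 0, 0, 1], [0.045, 0.43, 0.02, 0, 0, 0, 1], [0.053, 0.51, 0.04, 0, 0, 0, 1], [0.059, 0.575, 0.06, 0, 0, 0, 1]]

```text
time: 7.3
position: [0.6024, -0.2794, 0.1836]
ee_rot: [0.996, 0.086, 0.0, 0.001]
ft_force: [0.3, 0.8, 1.0]
grip_width: 0.998
grip_force: 0.0
```

Emit:
move_arm:
  deltas:
    - [[0, 0, 0, 0, 0, 0, 1], [0, 0, 0.01, 0, 0, 0, 0.8], [0, 0, 0.01, 0, 0, 0, 0.5], [0, 0, 0.01, 0, 0, 0, 0.5], [0, 0, 0.01, 0, 0, 0, 0.5], [0, 0, 0.01, 0, 0, 0, 0.5], [0, 0, 0.01, 0, 0, 0, 0.5], [0, 0, 0.01, 0, 0, 0, 0.5]]

```text
time: 8.3
position: [0.6022, -0.2761, 0.176]
ee_rot: [0.996, 0.087, 0.0, 0.0]
ft_force: [-0.1, 1.0, 0.4]
grip_width: 0.753
grip_force: 0.0
```

```bash
python3 go.py .602,-.2635,.0875,-80
```

```text
t 8.3 pos [ 0.6022 -0.2761  0.176 ] yaw_y -80.0 w 66.3 gf 0.0 F [-0.1  1.   0.4]
.602,-.2635,.0875,-80 [0.0026, -0.0166, 0.118] [0.0, -0.0, -0.0001]
```

Emit:
move_arm:
  deltas:
    - [[0.003, -0.017, 0.01, 0, 0, 0, 0.5], [0.003, -0.017, 0.05, 0, 0, 0, 0.5], [0.003, -0.017, 0.1, 0, 0, 0, 0.5], [0.003, -0.017, 0.118, 0, 0, 0, 0.3], [0.003, -0.017, 0.118, 0, 0, 0, 0.1], [0.003, -0.017, 0.118, 0, 0, 0, -1], [0.003, -0.017, 0.118, 0, 0, 0, -1], [0.003, -0.017, 0.118, 0, 0, 0, -1]]

```text
time: 9.3
position: [0.6029, -0.2634, 0.0886]
ee_rot: [0.996, 0.087, 0.001, 0.0]
ft_force: [-0.7, 0.7, 2.2]
grip_width: 0.467
grip_force: 30.0
```

```bash
python3 go.py .602,-.2635,.18,-80 .448,-.2665,.16,-80
```

```text
t 9.3 pos [ 0.6029 -0.2634  0.0886] yaw_y -80.0 w 41.1 gf 30.0 F [-0.7  0.7  2.2]
.602,-.2635,.18,-80 [-0.001, 0.0001, -0.1219] [0.0003, -0.0005, -0.0001]
.448,-.2665,.16,-80 [-0.2039, -0.0316, -0.0956] [0.0003, -0.0005, -0.0001]
```

Emit:
move_arm:
  deltas:
    - [[0, 0, -0.02, 0, 0, 0, -1], [0, 0, -0.06, 0, 0, 0, -1], [-0.01, -0.001, -0.1, 0, 0, 0, -1], [-0.05, -0.007, -0.11, 0, 0, 0, -1], [-0.11, -0.017, -0.11, 0, 0, 0, -1], [-0.17, -0.026, -0.1, 0, 0, 0, -1], [-0.2, -0.031, -0.095, 0, 0, 0, -1], [-0.205, -0.032, -0.095, 0, 0, 0, -1]]

```text
time: 10.3
position: [0.4452, -0.2666, 0.1595]
ee_rot: [0.996, 0.086, -0.0, 0.0]
ft_force: [0.4, -0.6, -0.5]
grip_width: 0.466
grip_force: 30.0
```

```bash
python3 go.py .447,-.2665,.041,-80
```

```text
t 10.3 pos [ 0.4452 -0.2666  0.1595] yaw_y -80.1 w 41.1 gf 30.0 F [ 0.4 -0.6 -0.5]
.447,-.2665,.041,-80 [0.0025, 0.0003, 0.158] [0.0, 0.0003, -0.0006]
```

Emit:
move_arm:
  deltas:
    - [[0, 0, 0.03, 0, 0, 0, -1], [0, 0, 0.08, 0, 0, 0, -1], [0, 0, 0.13, 0, 0, 0, -1], [0, 0, 0.15, 0, 0, 0, -1], [0, 0, 0.158, 0, 0, 0, -1], [0, 0, 0.158, 0, 0, 0, -1], [0, 0, 0.158, 0, 0, 0, 0.2], [0, 0, 0.158, 0, 0, 0, 0.5]]

```text
time: 11.3
position: [0.4473, -0.2665, 0.0412]
ee_rot: [0.996, 0.087, 0.001, 0.001]
ft_force: [0.2, 0.1, 0.3]
grip_width: 0.667
grip_force: 0.0
```

```bash
python3 go.py .447,-.2665,.19,-80 .447,0.1,.24,-80
```

```text
t 11.3 pos [ 0.4473 -0.2665  0.0412] yaw_y -80.0 w 58.7 gf 0.0 F [0.2 0.1 0.3]
.447,-.2665,.19,-80 [-0.0, 0.0002, -0.1984] [0.0004, -0.0005, -0.0001]
.447,0.1,.24,-80 [0.0848, -0.481, -0.2655] [0.0004, -0.0005, -0.0001]
```

Emit:
move_arm:
  deltas:
    - [[0, 0, -0.02, 0, 0, 0, 0.7], [0, 0, -0.08, 0, 0, 0, 1], [0, 0, -0.15, 0, 0, 0, 1], [0.01, -0.06, -0.2, 0, 0, 0, 1], [0.022, -0.13, -0.22, 0, 0, 0, 1], [0.036, -0.21, -0.24, 0, 0, 0, 1], [0.05, -0.29, -0.25, 0, 0, 0, 1], [0.063, -0.36, -0.26, 0, 0, 0, 1]]

```text
time: 12.3
position: [0.4461, 0.0103, 0.2367]
ee_rot: [0.996, 0.088, 0.001, -0.0]
ft_force: [0.3, -0.2, -0.2]
grip_width: 0.999
grip_force: 0.0
```

```bash
python3 - <<'E'
from fit import *
tp,_=env.read_camera("top"); 
cv2.imwrite("pics/t4.png",cv2.resize(tp[110:230,250:410],None,fx=5,fy=5,interpolation=cv2.INTER_CUBIC))
E
python3 go.py .604,-.264,.16,-80
```

```text
t 12.35 pos [0.4466 0.019  0.2373] yaw_y -79.3 w 88.0 gf 0.0 F [-0.   5.1 -0.6]
.604,-.264,.16,-80 [0.1354, 0.4103, 0.1013] [-0.0018, -0.0014, 0.0041]
```

View pics/t4.png

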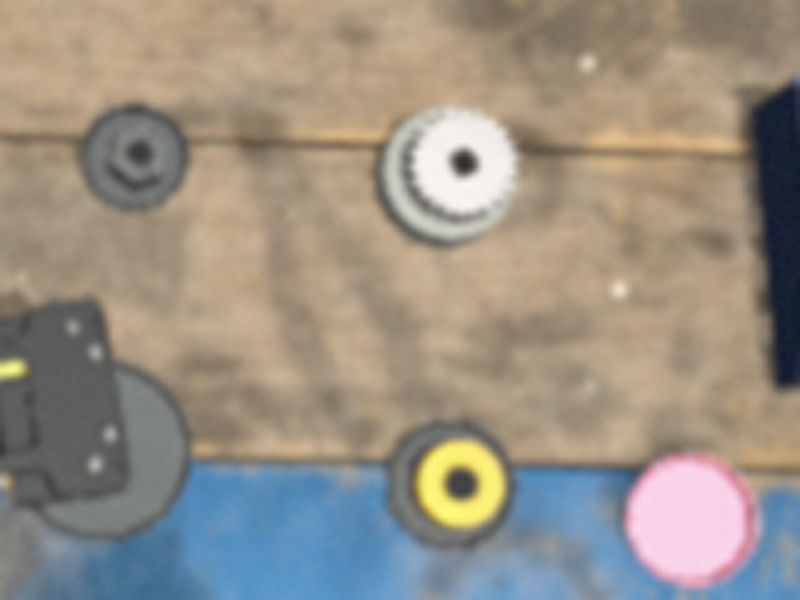

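The bushing is in dish c, a little to the right: its hole is at crop (461,484), dish centre (450,485). The gear top is centred at crop (463,161), and the pulley top at about (449,172).

```bash
python3 - <<'E'
from h import *
for n,u,v,z in(("gear",342.2,141.8,.052),("bush",341.8,206.4,.027),("c",339.6,206.6,.009),("pul",339.4,144,.028)): print(n,ray("top",[[u,v]],z).round(4))
E
python3 go.py .604,-.264,.16,-80
```

```text
gear [[ 0.6036 -0.2632  0.052 ]]
bush [[ 0.4459 -0.2676  0.027 ]]
c [[ 0.4462 -0.266   0.009 ]]
pul [[ 0.6031 -0.2614  0.028 ]]
t 12.35 pos [0.4466 0.019  0.2373] yaw_y -79.3 w 88.0 gf 0.0 F [-0.   5.1 -0.6]
.604,-.264,.16,-80 [0.1354, 0.4103, 0.1013] [-0.0018, -0.0014, 0.0041]
```

Emit:
move_arm:
  deltas:
    - [[0.01, 0.028, 0, 0, 0, 0, 1], [0.03, 0.083, 0, 0, 0, 0, 1], [0.056, 0.154, 0, 0, 0, 0, 1], [0.082, 0.225, 0, 0, 0, 0, 1], [0.108, 0.297, 0.02, 0, 0, 0, 1], [0.13, 0.357, 0.05, 0, 0, 0, 1], [0.143, 0.393, 0.08, 0, 0, 0, 0.9], [0.143, 0.393, 0.1, 0, 0, 0, 0.8]]

```text
time: 13.35
position: [0.6026, -0.2666, 0.1598]
ee_rot: [0.996, 0.085, -0.0, 0.001]
ft_force: [-0.3, -0.3, 0.8]
grip_width: 0.904
grip_force: 0.0
```

```bash
python3 go.py .604,-.2635,.064,-80
```

```text
t 13.35 pos [ 0.6026 -0.2666  0.1598] yaw_y -80.2 w 79.6 gf 0.0 F [-0.3 -0.3  0.8]
.604,-.2635,.064,-80 [0.0026, -0.004, 0.1278] [0.0005, 0.0, -0.0013]
```

Emit:
move_arm:
  deltas:
    - [[0, -0.001, 0.02, 0, 0, 0, 0.8], [0, -0.001, 0.07, 0, 0, 0, 0.8], [0, -0.001, 0.11, 0, 0, 0, 0.6], [0, -0.001, 0.127, 0, 0, 0, 0.5], [0, -0.001, 0.127, 0, 0, 0, 0.4], [0, -0.001, 0.127, 0, 0, 0, -1], [0, -0.001, 0.127, 0, 0, 0, -1], [0, -0.001, 0.127, 0, 0, 0, -1]]

```text
time: 14.35
position: [0.6039, -0.263, 0.0664]
ee_rot: [0.996, 0.087, 0.001, 0.0]
ft_force: [0.2, 0.3, 6.3]
grip_width: 0.604
grip_force: 30.0
```

```bash
python3 go.py .604,-.264,.17 .53,0.1,.17,-80 .4595,.2565,.17,-80
```

```text
t 14.35 pos [ 0.6039 -0.263   0.0664] yaw_y -80.0 w 53.2 gf 30.0 F [0.2 0.3 6.3]
.604,-.264,.17 [0.0002, 0.0015, -0.1382] [0.0, 0.0, 0.0]
.53,0.1,.17,-80 [-0.0127, -0.4936, -0.1386] [0.0003, -0.0007, -0.0]
.4595,.2565,.17,-80 [-0.069, -0.7155, -0.1389] [0.0003, -0.0007, -0.0]
```

Emit:
move_arm:
  deltas:
    - [[0, 0, -0.02, 0, 0, 0, -1], [0, 0, -0.07, 0, 0, 0, -1], [0, -0.01, -0.12, 0, 0, 0, -1], [-0.005, -0.06, -0.139, 0, 0, 0, -1], [-0.013, -0.13, -0.139, 0, 0, 0, -1], [-0.02, -0.21, -0.139, 0, 0, 0, -1], [-0.028, -0.29, -0.139, 0, 0, 0, -1], [-0.035, -0.37, -0.139, 0, 0, 0, -1]]

```text
time: 15.35
position: [0.5286, 0.0074, 0.17]
ee_rot: [0.996, 0.087, 0.001, -0.0]
ft_force: [-0.1, 1.5, -1.5]
grip_width: 0.602
grip_force: 30.0
```

```bash
python3 - <<'E'
from h import *
p,_=env.read_camera("side"); cv2.imwrite("pics/s5.png",cv2.resize(p[130:280,170:390],None,fx=3.6,fy=3.6))
E
python3 go.py .4595,.2565,.14,-80
```

```text
t 15.4 pos [0.5256 0.0187 0.1696] yaw_y -79.3 w 52.8 gf 30.0 F [-4.   7.2 -1.6]
.4595,.2565,.14,-80 [-0.0274, -0.3276, 0.0423] [-0.0027, 0.0006, 0.0041]
```

View pics/s5.png

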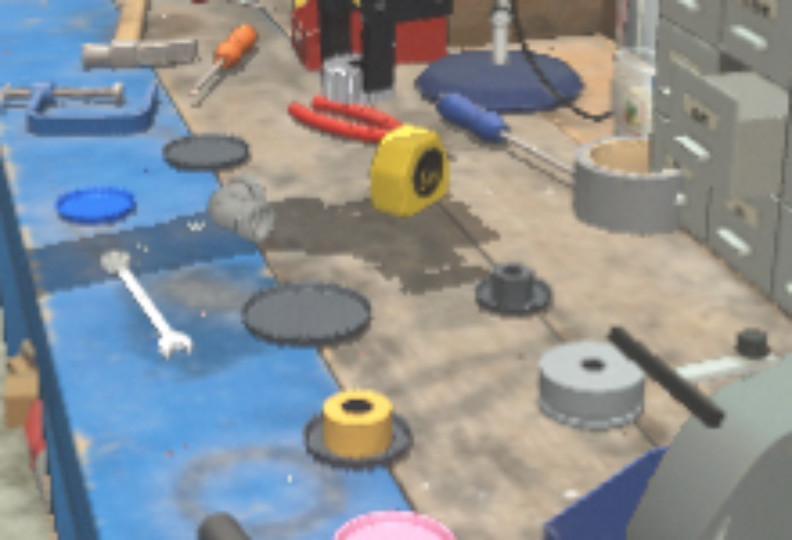

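The gear hangs level between the fingers at (343,80), and the pulley stands alone at (592,385). The nut and bushing lie in their dishes.

Emit:
move_arm:
  deltas:
    - [[-0.008, -0.08, 0, 0, 0, 0, -1], [-0.016, -0.16, 0, 0, 0, 0, -1], [-0.023, -0.23, 0, 0, 0, 0, -1], [-0.03, -0.3, 0.01, 0, 0, 0, -1], [-0.033, -0.335, 0.025, 0, 0, 0, -1], [-0.034, -0.346, 0.04, 0, 0, 0, -1], [-0.034, -0.346, 0.05, 0, 0, 0, -1], [-0.034, -0.346, 0.06, 0, 0, 0, -1]]

```text
time: 16.4
position: [0.4597, 0.2548, 0.1239]
ee_rot: [0.996, 0.086, 0.0, 0.001]
ft_force: [-0.1, -1.1, -2.3]
grip_width: 0.601
grip_force: 30.0
```

```bash
python3 go.py .4595,.2565,.043,-80
```

```text
t 16.4 pos [0.4597 0.2548 0.1239] yaw_y -80.2 w 52.9 gf 30.0 F [-0.1 -1.1 -2.3]
.4595,.2565,.043,-80 [0.0001, -0.0024, 0.1079] [0.0005, -0.0001, -0.001]
```

Emit:
move_arm:
  deltas:
    - [[0, 0, 0.02, 0, 0, 0, -1], [0, -0.001, 0.06, 0, 0, 0, -1], [0, -0.001, 0.09, 0, 0, 0, -1], [0, -0.001, 0.105, 0, 0, 0, -1], [0, -0.001, 0.108, 0, 0, 0, -1], [0, -0.001, 0.108, 0, 0, 0, -1], [0, -0.001, 0.108, 0, 0, 0, 0.4], [0, -0.001, 0.108, 0, 0, 0, 0.7]]

```text
time: 17.4
position: [0.4592, 0.2579, 0.0439]
ee_rot: [0.996, 0.087, 0.001, -0.0]
ft_force: [0.5, 0.3, -0.5]
grip_width: 0.789
grip_force: 0.0
```

```bash
python3 go.py .53,.03,.2,-80
```

```text
t 17.4 pos [0.4592 0.2579 0.0439] yaw_y -80.0 w 69.4 gf 0.0 F [ 0.5  0.3 -0.5]
.53,.03,.2,-80 [0.0405, 0.3156, -0.2082] [-0.0001, -0.0004, -0.0]
```

Emit:
move_arm:
  deltas:
    - [[0, 0, -0.02, 0, 0, 0, 0.9], [0, 0, -0.08, 0, 0, 0, 1], [0, 0, -0.14, 0, 0, 0, 1], [0.008, 0.06, -0.18, 0, 0, 0, 1], [0.017, 0.13, -0.2, 0, 0, 0, 1], [0.027, 0.21, -0.2, 0, 0, 0, 1], [0.037, 0.29, -0.2, 0, 0, 0, 1], [0.047, 0.37, -0.2, 0, 0, 0, 1]]

```text
time: 18.4
position: [0.542, -0.0113, 0.1946]
ee_rot: [0.996, 0.087, 0.001, 0.0]
ft_force: [0.5, -0.6, 0.0]
grip_width: 1.0
grip_force: 0.0
```

```bash
python3 go.py .603,-.262,.15,-80
```

```text
t 18.4 pos [ 0.542  -0.0113  0.1946] yaw_y -80.0 w 88.0 gf 0.0 F [ 0.5 -0.6  0. ]
.603,-.262,.15,-80 [0.0219, 0.3432, 0.0596] [0.0001, -0.0005, 0.0]
```

Emit:
move_arm:
  deltas:
    - [[0.005, 0.07, 0, 0, 0, 0, 1], [0.01, 0.15, 0, 0, 0, 0, 1], [0.015, 0.23, 0.01, 0, 0, 0, 1], [0.02, 0.3, 0.03, 0, 0, 0, 1], [0.022, 0.335, 0.05, 0, 0, 0, 1], [0.022, 0.343, 0.06, 0, 0, 0, 1], [0.022, 0.343, 0.06, 0, 0, 0, 1], [0.022, 0.343, 0.06, 0, 0, 0, 1]]

```text
time: 19.4
position: [0.603, -0.2577, 0.1491]
ee_rot: [0.996, 0.088, 0.0, -0.001]
ft_force: [0.0, -0.5, 1.0]
grip_width: 1.0
grip_force: 0.0
```

```bash
python3 go.py .603,-.262,.0365,-80
```

```text
t 19.4 pos [ 0.603  -0.2577  0.1491] yaw_y -79.9 w 88.0 gf 0.0 F [ 0.  -0.5  1. ]
.603,-.262,.0365,-80 [-0.0011, 0.0057, 0.1501] [-0.0003, -0.0003, 0.0007]
```

Emit:
move_arm:
  deltas:
    - [[0, 0.002, 0.02, 0, 0, 0, 1], [0, 0.002, 0.06, 0, 0, 0, 1], [0, 0.002, 0.1, 0, 0, 0, 1], [0, 0.002, 0.13, 0, 0, 0, 1], [0, 0.002, 0.15, 0, 0, 0, 1], [0, 0.002, 0.15, 0, 0, 0, 0.8], [0, 0.002, 0.15, 0, 0, 0, -1], [0, 0.002, 0.15, 0, 0, 0, -1]]

```text
time: 20.4
position: [0.6035, -0.2618, 0.0368]
ee_rot: [0.996, 0.087, 0.001, 0.0]
ft_force: [-0.7, -0.3, 0.1]
grip_width: 0.767
grip_force: 30.0
```

```bash
python3 go.py .603,-.262,.14,-80 .4605,-.09,.12,-80
```

```text
t 20.4 pos [ 0.6035 -0.2618  0.0368] yaw_y -80.0 w 67.5 gf 30.0 F [-0.7 -0.3  0.1]
.603,-.262,.14,-80 [-0.0005, 0.0004, -0.1377] [0.0003, -0.0006, -0.0001]
.4605,-.09,.12,-80 [-0.1478, -0.2585, -0.1115] [0.0003, -0.0006, -0.0001]
```

Emit:
move_arm:
  deltas:
    - [[0, 0, -0.02, 0, 0, 0, -1], [0, 0, -0.06, 0, 0, 0, -1], [0, 0, -0.11, 0, 0, 0, -1], [-0.025, -0.044, -0.13, 0, 0, 0, -1], [-0.06, -0.105, -0.13, 0, 0, 0, -1], [-0.1, -0.175, -0.13, 0, 0, 0, -1], [-0.135, -0.235, -0.12, 0, 0, 0, -1], [-0.148, -0.258, -0.11, 0, 0, 0, -1]]

```text
time: 21.4
position: [0.4577, -0.0876, 0.1194]
ee_rot: [0.996, 0.089, -0.001, -0.001]
ft_force: [2.3, -0.2, -1.9]
grip_width: 0.762
grip_force: 30.0
```

```bash
python3 - <<'E'
from h import *
p,_=env.read_camera("side"); cv2.imwrite("pics/s6.png",cv2.resize(p[130:280,170:370],None,fx=4,fy=4))
E
python3 go.py .461,-.09,.0405,-80
```

```text
t 21.45 pos [ 0.4563 -0.0861  0.1185] yaw_y -79.7 w 67.5 gf 30.0 F [-3.   1.  -2.9]
.461,-.09,.0405,-80 [0.0056, 0.0066, 0.104] [-0.0011, 0.0012, 0.0015]
```

View pics/s6.png

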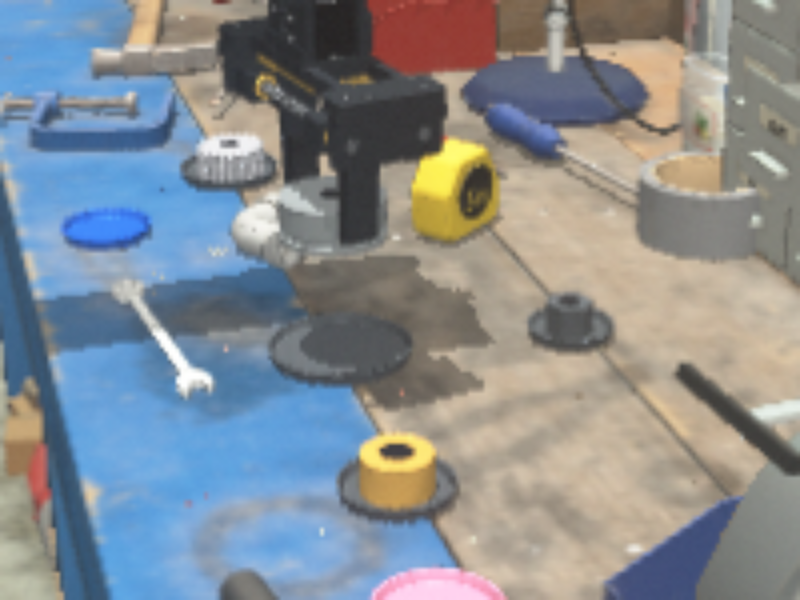

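The pulley hangs level above dish a at (340,345). The gear lies flat in dish b at (230,160). I'll lower the pulley.

Emit:
move_arm:
  deltas:
    - [[0, 0, 0, 0, 0, 0, -1], [0, 0, 0.03, 0, 0, 0, -1], [0, 0, 0.065, 0, 0, 0, -1], [0, 0, 0.09, 0, 0, 0, -1], [0, 0, 0.103, 0, 0, 0, -1], [0, 0, 0.105, 0, 0, 0, -1], [0, 0, 0.105, 0, 0, 0, -1], [0, 0, 0.105, 0, 0, 0, 0.7]]

```text
time: 22.45
position: [0.4603, -0.0902, 0.0401]
ee_rot: [0.996, 0.087, 0.001, 0.0]
ft_force: [-0.1, 0.4, 0.3]
grip_width: 0.841
grip_force: 0.0
```

Emit:
move_arm:
  deltas:
    - [[0, 0, 0, 0, 0, 0, 1], [0, 0, 0, 0, 0, 0, 1], [0, 0, -0.03, 0, 0, 0, 1], [0, 0, -0.09, 0, 0, 0, 1], [0, 0, -0.15, 0, 0, 0, 1], [0, 0, -0.2, 0, 0, 0, 1], [0, 0, -0.23, 0, 0, 0, 1], [0, 0, -0.25, 0, 0, 0, 1]]

```text
time: 23.45
position: [0.4599, -0.0902, 0.2283]
ee_rot: [0.996, 0.087, 0.001, 0.0]
ft_force: [-0.3, -0.3, -0.6]
grip_width: 1.001
grip_force: 0.0
```

```bash
python3 go.py .36,-.4,.25,-80
```

```text
t 23.45 pos [ 0.4599 -0.0902  0.2283] yaw_y -80.0 w 88.1 gf 0.0 F [-0.3 -0.3 -0.6]
.36,-.4,.25,-80 [-0.2028, 0.3838, -0.029] [0.0002, -0.0005, -0.0]
```

Now I'll move the arm aside and check the result.

Emit:
move_arm:
  deltas:
    - [[-0.02, 0.04, 0, 0, 0, 0, 1], [-0.05, 0.09, -0.01, 0, 0, 0, 1], [-0.08, 0.15, -0.02, 0, 0, 0, 1], [-0.11, 0.21, -0.029, 0, 0, 0, 1], [-0.14, 0.27, -0.029, 0, 0, 0, 1], [-0.17, 0.33, -0.029, 0, 0, 0, 1], [-0.195, 0.37, -0.029, 0, 0, 0, 1], [-0.203, 0.384, -0.029, 0, 0, 0, 1]]

```text
time: 24.45
position: [0.3582, -0.402, 0.2486]
ee_rot: [0.996, 0.085, -0.0, 0.0]
ft_force: [0.1, 0.7, 0.8]
grip_width: 1.0
grip_force: 0.0
```

```bash
python3 - <<'E'
from h import *
tp,_=env.read_camera("top"); cv2.imwrite("pics/t7.png",cv2.resize(tp[110:240,110:370],None,fx=3,fy=3,interpolation=cv2.INTER_CUBIC))
E
```

```text
(no output)
```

View pics/t7.png

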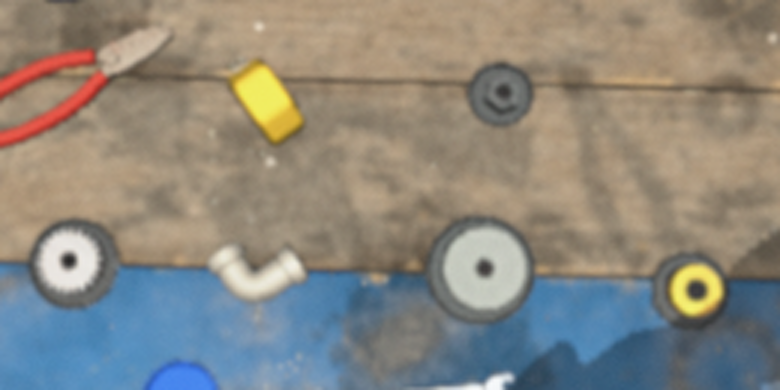

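All four parts sit near the middle of their dishes: pulley (485,268), gear (69,261), bushing (697,290) and nut (503,92). The tape measure and elbow have not moved, so I'll hand in the job.

```bash
python3 -c "
from plant import env
print(env.finish_job())"
```

```text
the job is handed in; nothing more can be done
None
```

The job is handed in at about 24.5 s of the 128 s allowed: the last picture shows the nut, bushing, gear and pulley each flat and near the centre of their own dish, with the tape measure and pipe elbow where they stood; the hand-in call gave no verdict.

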